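# Snug the seal stone in its screw clamp

## Robot

A 6-joint arm with a two-finger parallel gripper is mounted at the origin on the work surface. World frame = base frame: x ahead of the robot, y to its left, z up, the work surface at z = 0. Lengths are in m, angles in rad, forces in N, time in s.
With the tool pointing down it reaches from about 0.35 to 0.775 m from the base axis. Payload 5.5 kg.
Tool frame: the origin (TCP) lies at the very end of the fingers, on their centre line; the grasp point (between the pads) lies 19 mm behind it; z points along the fingers, y is the line along which they close (so a half turn about z gives the same grasp; the last joint's range is limited). The gripper opens to 85 mm and grips with 20 to 120 N. Pads are 22 mm wide; open, the fingers measure 114 mm over their backs; the gripper's body (76 mm by 85 mm) begins 54 mm behind the grasp point. The pads swing forward as they close: fully open they stand 13 mm farther back than shut.
Start: joints at [1.177, 0.313, 0.046, 1.304, 0, 1.431], TCP at [0.144, 0.557, 0.231] pointing down, gripper open.
Joint ranges: [-2.76, 2.76], [-0.86, 1.69], [-1.03, 1.26], [-2.2, 2.34], [-1.47, 1.5], [-3.14, 3.14]. Speed limits (rad/s): [2.57, 2.57, 3.14, 3.14, 3.14, 3.14].

## Interface

Orientations are given as a unit quaternion [w, x, y, z].
In Python, from workcell import env, cams, ticket, spotter gives the robot as it stands.
- The arm moves only by the tool jog_arm, never from a script. Its argument "increments" is a list that holds one entry, the list of rows, each a list of 7 numbers: the shift along the tool's x, y, z in units of 0.25 m (1.0 is 0.25 m), then the turn, a rotation vector about the tool's x, y, z in units of 180 degrees (1.0 is 180 degrees), then the closure in counts, from 0 (fully open) to 255 (shut). A call has 1 to 20 rows; each row shifts and turns the commanded pose from where the row before left it, along the tool's axes as they then stand; what a row does not reach is not made up. A row lasts 1/10 s, in which the tool goes at most 50 mm and 8.59 degrees, less where a joint would pass 70% of its speed; a pose out of reach is approached as far as the arm can. A call with a number of a shift or a turn outside -1 to 1 is refused whole. A call with a gripper value outside its range is refused whole. The fingers move at their own pace and stop on an object; "force" is the grip in N (left out, the last holds). Time passes only in rows, so rows that do not move let the fingers close. It gives the time, the measured TCP pose, the force, the opening and the grip force at its end, in the units of the state.
- env.get_state(): the state, without advancing time (a new reading comes with each control period).
- cams.read_camera(name): name is "scene" or "top" or "wrist"; returns a dict with "pixels" (480x640x3 uint8, red, green, blue), "fx", "fy", "cx", "cy" (pixels), "xyz" and "attitude" of the camera in the world; the wrist camera has in their place "mount" (4x4, takes a point from camera to tool coordinates, whose origin is the TCP and whose axes are the flange's). Camera axes: x right, y down, z forward; pixel columns grow to the right and rows downward; lengths in m; the calibration is good to about 2 mm. A picture is of the moment at which its call begins: read the wrist's pose just before it. There is no depth.
- ticket.hand_in(): hands the job in; it is judged then, once.
Trained networks look in the newest picture that a camera, given by its name, has taken for a name from the list of things; names that differ only in an ending like _2 or _b are one class to them, and where a whole thing is asked for, a point or a joint stands for the part that bears it (a point fixed in the world has none). Each returns a list of dicts, best first, with "conf" (0 to 1); they miss things now and then, are a little off and sometimes report something else, mostly with a low value. They report only what shows in the picture. A call takes as long as a camera call. They do not tell look-alikes from the thing itself.
- spotter.find_in(target, camera): "uv" ([column, row] in pixels, amid what is visible of it).
- spotter.cut_out(target, camera): "region" (480x640 bool, what is visible of it) and "uv" ([column, row] in pixels, amid what is visible of it).
- spotter.landmark_of(target, camera): "uv" ([column, row] in pixels: a listed point, or the origin of a listed thing).
The state is a dict: "clock": time; "joint_pos": joint angles; "qvel": joint speeds; "tau": joint torques, N m; "tcp_pos": TCP position; "orientation": TCP orientation; "wrist_force": force on the tool from outside, world axes, zero at the start; "ft_torque": the same for the moment, N m; "finger_gap": finger opening in m; "grip_force": force on a finger pad.
Only numpy, scipy, OpenCV 4.12 (cv2) and the standard library are available. Lean on these libraries where they do the work, as an engineer would, in place of code of your own. Each camera call takes 0.05 s, during which the arm holds its last target. There are 200 camera calls.

## Task

Two small screw clamps stand on the desk: in one a square seal stone stands upright, in the other an ink stick lies flat. Turn the T-handle of the clamp with the upright stone clockwise (seen from above) until its pad meets the stone, then snug it by feel with a small further turn (more than a nudge, at most an eighth of a turn), so that the pad grips the stone without crushing it, and let go. Leave the stone standing where it is under the pad, and do not turn the other clamp's handle.

Things in the scene. Friction and masses are not known exactly. Their poses are not given: they have to be found in the camera images.
- clamp: The clamp to tighten: a dark steel C-frame 124 mm high without its handle, base 108 x 80 x 16 mm. Origin under the screw axis, on the desk. The spine stands on its -x side (towards the robot, give or take 35 degrees), the mouth faces away. Its handle bar lies along the clamp's y axis when the handle reads 0 and along its x axis at 1.57 (clockwise).
- handle_grip (a point): Centre of its T-handle, 163 mm above the desk on the upright screw axis: a level steel bar 80 mm long, 14 thick, 30 high, a 22 mm ball on each end (108 overall). x axis along the bar, z up; the bar turns about z and stays at this height. Below the bar only a 13 mm neck for 24 mm down to the clamp's arm.
- handle (a joint): Handle angle, rad, grows clockwise seen from above (tightening); 0 pad fully up, stop at 3.0, starts 0.45 to 1.3. Pad sinks 4 mm per rad and meets the stone at about 1.5. Drags with a steady 0.25 N m and stays where left; past touch the torque climbs about 0.45 N m per rad (sprung pad: 110 N per rad). 0.4 rad past touch is snug, 0.9 too hard.
- pad: The clamp's black round rubber pad at the lower end of the screw, 26 mm across, 10 mm thick, facing down; origin at the centre of its underside, 6 mm above the stone's top when the handle reads 0. It does not turn.
- stone: Seal stone, reddish brown square bar 30 x 30 x 55 mm, about 0.12 kg, standing loose on the clamp's 16 mm thick base under the pad; origin at the centre of its underside, z up along it.
- other_handle_end (a point): Centre of one end ball of the T-handle of the other clamp, which is just the same but has a black ink stick (24 x 90 x 14 mm) lying flat in it. 43 mm from that handle's axis. Not to be turned.
Things that resemble listed ones, but are neither listed nor needed, are in the scene too. What is shaped like the clamp but orange is not meant.

How it is judged:
By the outcome, as a careful person would: the job done as asked, in the order asked, and still so for the second after the job is handed in, with the robot touching nothing.
It also fails if it takes over 34 s, if anything falls off the work surface, if the arm or the gripper's body presses on something with over 40 N, if the wrist force passes 120 N, or if a joint passes its speed limit or range.

## Working session

There is one attempt and no reset: what is moved stays moved. The work goes in short steps, Python scripts to look and compute and a tool call to move; the robot and the scene stay as the last step left them, time stands still between calls to the robot, and variables do not carry over. Pictures are saved under pics/ and viewed, at most 10 in all, crops included, and the job is handed in when it is done.

Besides the shell and the picture viewer there is one more tool, called after "Emit:" as name(argument=value, ...), one argument or row to a line, values as JSON. jog_arm: Moves the arm, as the interface text tells. Shifts and turns lie within -1 to 1; 1 stands for 0.25 m of shift or 180 degrees of turn. Its arguments: {"type":"object","properties":{"increments":{"type":"array"},"force":{"type":"number"}},"required":["increments"]}

```bash
mkdir -p pics; cat > h.py <<'E'
import numpy as np, cv2
from scipy.spatial.transform import Rotation as R
from workcell import env, cams, ticket, spotter
def rot(a):
    a=np.array(a,float)
    return a if a.shape==(3,3) else R.from_quat(a.ravel(),scalar_first=True).as_matrix()
def cam(name):
    s=env.get_state(); c=cams.read_camera(name)
    if name=="wrist":
        T=np.eye(4);T[:3,:3]=rot(s["orientation"]);T[:3,3]=s["tcp_pos"];T=T@np.array(c["mount"])
        c["Rm"],c["p"]=T[:3,:3],T[:3,3]
    else: c["Rm"],c["p"]=rot(c["attitude"]),np.array(c["xyz"])
    return c
def at_z(c,uv,z):
    d=c["Rm"]@np.array([(uv[0]-c["cx"])/c["fx"],(uv[1]-c["cy"])/c["fy"],1])
    return c["p"]+d*(z-c["p"][2])/d[2]
def proj(c,P):
    q=c["Rm"].T@(np.array(P)-c["p"]); return np.array([c["fx"]*q[0]/q[2]+c["cx"],c["fy"]*q[1]/q[2]+c["cy"]])
def save(c,f,box=None,k=1):
    im=c["pixels"][...,::-1]
    if box: im=im[box[1]:box[3],box[0]:box[2]]
    cv2.imwrite("pics/"+f,cv2.resize(im,None,fx=k,fy=k))
E
python3 - <<'E'
from h import *
a={n:cam(n) for n in("scene","top")}
both=np.hstack([cv2.resize(a[n]["pixels"],(800,600)) for n in a])
for n in a:
    save(a[n],n+"0.png"); print(n,a[n]["p"],a[n]["Rm"].round(2).tolist())
    for t,z in(("clamp",0),("handle_grip",.163),("stone",.016),("other_handle_end",.163),("pad",.07)):
        for d in spotter.landmark_of(t,n): print(t,round(d["conf"],2),np.round(d["uv"]),at_z(a[n],d["uv"],z).round(3))
print(env.get_state())
E
```

```text
scene [ 1.14016018 -0.27276978  0.66273507] [[0.4, 0.57, -0.71], [0.92, -0.25, 0.31], [0.0, -0.78, -0.63]]
clamp 0.93 [228. 265.] [ 0.395 -0.17   0.   ]
clamp 0.64 [233. 322.] [ 0.558 -0.203  0.   ]
handle_grip 0.69 [213. 203.] [ 0.391 -0.178  0.163]
pad 0.62 [220. 233.] [ 0.368 -0.172  0.07 ]
pad 0.54 [230. 296.] [ 0.555 -0.2    0.07 ]
top [ 3.23690063e-01 -1.85904445e-04  1.11802113e+00] [[0.01, -0.98, 0.18], [-1.0, -0.01, -0.0], [0.0, -0.18, -0.98]]
clamp 0.88 [415. 297.] [ 0.392 -0.184  0.   ]
clamp 0.68 [421. 218.] [ 0.56  -0.201  0.   ]
handle_grip 0.78 [429. 290.] [ 0.395 -0.182  0.163]
handle_grip 0.72 [436. 199.] [ 0.562 -0.2    0.163]
other_handle_end 0.74 [242. 195.] [0.566 0.157 0.163]
{'clock': 0.6, 'joint_pos': array([1.17740282e+00, 3.13141209e-01, 4.60995861e-02, 1.30358728e+00,
       1.89341522e-05, 1.43125173e+00]), 'qvel': array([-4.57340969e-04, -6.54947190e-04,  4.98802022e-04, -1.33150619e-04,
       -1.37267123e-04, -3.56209311e-05]), 'tau': array([-1.12110258e-03, -4.80149460e+01,  2.98664492e+01,  2.84836360e-04,
       -2.39455476e-04,  3.22933680e-07]), 'tcp_pos': array([0.14439166, 0.55662383, 0.23135649]), 'orientation': array([1.29107706e-05, 1.26583942e-01, 9.91955895e-01, 8.32508757e-05]), 'wrist_force': array([ 0.31863236, -0.1103226 , -0.06092113]), 'ft_torque': array([-0.01437748,  0.03261262, -0.04766361]), 'grip_force': 0.0, 'finger_gap': 0.08525743405068993}
```

View pics/scene0.png

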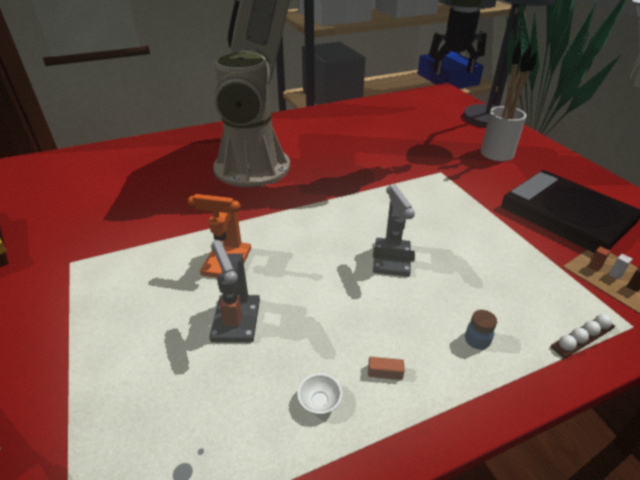

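View pics/top0.png

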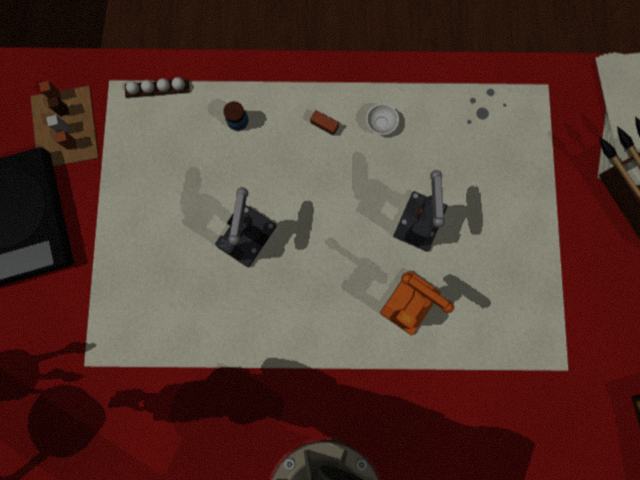

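Scene/top show: orange look-alike (scene 228,265; top 410,300), the dark clamp holding the reddish upright stone (scene 233,322; top 421,218), and the dark clamp with the flat ink stick (scene 395,260; top 245,235). I choose the one at scene (233,322) / top (421,218). Next come a close crop and the handle's direction.

```bash
python3 - <<'E'
from h import *
c=cam("top"); s=cam("scene")
a=cv2.resize(c["pixels"][150:270,370:490],(400,400),interpolation=2); b=cv2.resize(s["pixels"][230:350,170:290],(400,400),interpolation=2)
cv2.imwrite("pics/crop1.png",np.hstack([a,b])[...,::-1])
for d in spotter.cut_out("handle_grip","top"):
    v,u=np.nonzero(d["region"]); P=np.array([at_z(c,p,.163)[:2] for p in zip(u,v)])
    m=P.mean(0); w,V=np.linalg.eigh(np.cov(P.T)); t=(P-m)@V[:,1]
    print(round(d["conf"],2),d["uv"],m.round(3),"yaw",np.degrees(np.arctan2(V[1,1],V[0,1])).round(1),"len",np.ptp(t).round(3),"midrange",(m+V[:,1]*(t.max()+t.min())/2).round(3))
E
```

```text
0.76 [426.4, 293.3] [ 0.392 -0.177] yaw 55.7 len 0.109 midrange [ 0.392 -0.178]
0.67 [434.5, 200.7] [ 0.563 -0.201] yaw -178.8 len 0.104 midrange [ 0.564 -0.201]
```

View pics/crop1.png

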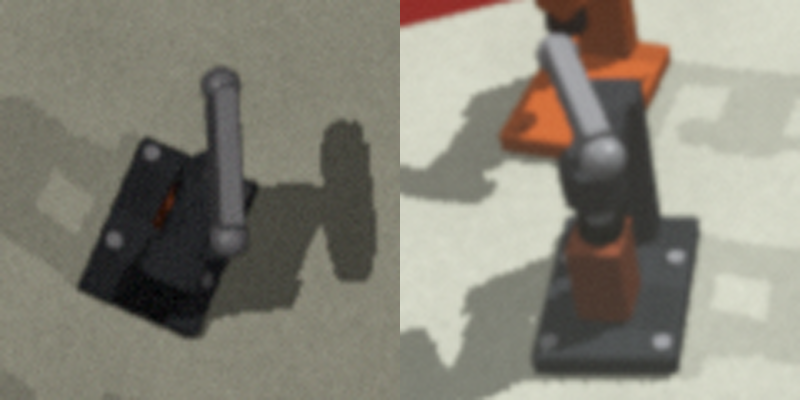

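The crop confirms the choice: dark clamp, upright reddish stone under the pad, bar nearly along world x (yaw ~1°), axis at about (0.563, -0.201). Now moving above it.

Emit:
jog_arm(
  increments=[
    [[0,0,-0.14,0,0,-0.044,0],[0,0,-0.14,0,0,-0.044,0],[-0.094,-0.122,0,0,0,0,0],[-0.094,-0.122,0,0,0,0,0],[-0.094,-0.122,0,0,0,0,0],[-0.094,-0.122,0,0,0,0,0],[-0.094,-0.122,0,0,0,0,0],[-0.094,-0.122,0,0,0,0,0],[-0.094,-0.122,0,0,0,0,0],[-0.094,-0.122,0,0,0,0,0],[-0.094,-0.122,0,0,0,0,0],[-0.094,-0.122,0,0,0,0,0],[-0.094,-0.122,0,0,0,0,0],[-0.094,-0.122,0,0,0,0,0]],
  ],
)

```text
clock: 2.15
tcp_pos: [0.4354, 0.1957, 0.3016]
orientation: [0.0, -0.011, 1.0, 0.0]
wrist_force: [1.1, 0.7, -0.4]
finger_gap: 0.0853
grip_force: 0.0
```

Emit:
jog_arm(
  increments=[
    [[-0.05,-0.161,0,0,0,0,0],[-0.05,-0.161,0,0,0,0,0],[-0.05,-0.161,0,0,0,0,0],[-0.05,-0.161,0,0,0,0,0],[-0.05,-0.161,0,0,0,0,0],[-0.05,-0.161,0,0,0,0,0],[-0.05,-0.161,0,0,0,0,0],[-0.05,-0.161,0,0,0,0,0],[-0.05,-0.161,0,0,0,0,0],[-0.05,-0.161,0,0,0,0,0],[0,0,0,0,0,0,0],[0,0,0,0,0,0,0]],
  ],
)

```text
clock: 3.35
tcp_pos: [0.5685, -0.2033, 0.3005]
orientation: [-0.001, -0.01, 1.0, 0.001]
wrist_force: [0.5, -0.2, 0.4]
finger_gap: 0.0855
grip_force: 0.0
```

```bash
python3 - <<'E'
from h import *
c=cam("wrist"); s=env.get_state(); save(c,"w1.png"); M=rot(s["orientation"])
print(s["clock"],s["tcp_pos"],"yaw",np.degrees(np.arctan2(M[1,0],M[0,0])),s["joint_pos"].round(2),s["wrist_force"],s["ft_torque"])
for d in spotter.cut_out("handle_grip","wrist"):
    v,u=np.nonzero(d["region"]); P=np.array([at_z(c,p,.17)[:2] for p in zip(u,v)])
    m=P.mean(0); w,V=np.linalg.eigh(np.cov(P.T)); t=(P-m)@V[:,1]
    print(round(d["conf"],2),d["uv"],m.round(4),"yaw",np.degrees(np.arctan2(V[1,1],V[0,1])).round(1),"len",np.ptp(t).round(3),"midrange",(m+V[:,1]*(t.max()+t.min())/2).round(4))
for d in spotter.landmark_of("handle_grip","wrist"): print(d["conf"],at_z(c,d["uv"],.163))
E
```

```text
3.4 [ 0.56839002 -0.20226806  0.30094707] yaw -178.7308156391883 [-0.48  0.37  0.29  1.5   0.   -0.5 ] [-0.10630884 -0.05612529  0.03938031] [ 0.00924172 -0.03233224 -0.02680202]
0.76 [402.0, 7.7] [ 0.4194 -0.1495] yaw 77.2 len 0.039 midrange [ 0.4184 -0.1542]
0.75 [318.6, 210.7] [ 0.561 -0.202] yaw -178.6 len 0.106 midrange [ 0.5643 -0.2019]
0.74 [ 0.56367678 -0.20385772  0.163     ]
```

View pics/w1.png

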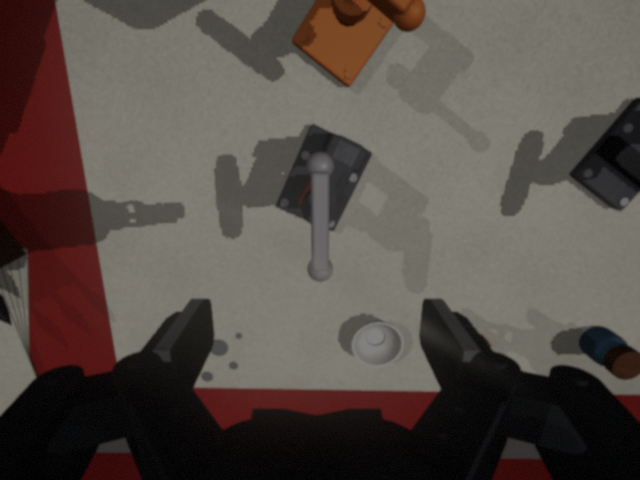

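Wrist view: the bar runs from (320,163) to (320,268), aligned with the tool; axis ≈ (0.5635, -0.2025), base edges give clamp yaw ≈ -25°, so handle ≈ 1.1 rad. Descending and gripping.

Emit:
jog_arm(
  increments=[
    [[0.02,0,0.12,0,0,0,0],[0,0,0.12,0,0,0,0],[0,0,0.12,0,0,0,0],[0,0,0.12,0,0,0,0],[0,0,0.08,0,0,0,0],[0,0,0.06,0,0,0,0],[0,0,0,0,0,0,0],[0,0,0,0,0,0,0]],
  ],
  force=80,
)

```text
clock: 4.3
tcp_pos: [0.5637, -0.2015, 0.1471]
orientation: [0.0, -0.012, 1.0, -0.0]
wrist_force: [-0.7, 0.3, 1.3]
finger_gap: 0.0854
grip_force: 0.0
```

Emit:
jog_arm(
  increments=[
    [[0,0,0,0,0,0,255],[0,0,0,0,0,0,255],[0,0,0,0,0,0,255],[0,0,0,0,0,0,255],[0,0,0,0,0,0,255],[0,0,0,0,0,0,255],[0,0,0,0,0,0,255],[0,0,0,0,0,0,255],[0,0,0,0,0,0,255],[0,0,0,0,0,0,255]],
  ],
)

```text
clock: 5.3
tcp_pos: [0.5638, -0.2009, 0.1468]
orientation: [0.0, -0.012, 1.0, 0.001]
wrist_force: [-0.8, 5.7, 4.7]
finger_gap: 0.0126
grip_force: 79.5
```

```bash
cat > st.py <<'E'
from h import *
s=env.get_state(); M=rot(s["orientation"])
print(s["clock"],s["tcp_pos"].round(4),"yaw",np.degrees(np.arctan2(M[1,0],M[0,0])).round(2),"q6",s["joint_pos"][5].round(3),s["wrist_force"].round(2),s["ft_torque"].round(3),s["finger_gap"].round(4),s["grip_force"])
E
python3 st.py
```

```text
Traceback (most recent call last):
  File "st.py", line 3, in <module>
    print(s["clock"],s["tcp_pos"].round(4),"yaw",np.degrees(np.arctan2(M[1,0],M[0,0])).round(2),"q6",s["joint_pos"][5].round(3),s["wrist_force"].round(2),s["ft_torque"].round(3),s["finger_gap"].round(4),s["grip_force"])
                                                                                                                                                                                  ^^^^^^^^^^^^^^^^^^^^^
AttributeError: 'float' object has no attribute 'round'
```

Emit:
jog_arm(
  increments=[
    [[0,0,0,0,0,0.02,255],[0,0,0,0,0,0.02,255],[0,0,0,0,0,0.02,255]],
  ],
)

```text
clock: 5.6
tcp_pos: [0.5638, -0.2006, 0.1468]
orientation: [0.0, 0.083, 0.997, 0.002]
wrist_force: [-0.6, 6.9, 4.7]
finger_gap: 0.013
grip_force: 79.5
```

```bash
sed -i 's/s\["finger_gap"\].round(4)/s["finger_gap"]/' st.py; python3 st.py
```

```text
5.6 [ 0.5638 -0.2006  0.1468] yaw 170.46 q6 -0.311 [-0.59  6.92  4.7 ] [1.16  0.011 0.306] 0.012972501437400223 79.5063042640686
```

Emit:
jog_arm(
  increments=[
    [[0,0,0,0,0,0.02,255],[0,0,0,0,0,0.02,255]],
  ],
)

```text
clock: 5.8
tcp_pos: [0.5638, -0.2004, 0.1468]
orientation: [0.0, 0.145, 0.989, 0.002]
wrist_force: [-0.7, 7.5, 3.2]
finger_gap: 0.0124
grip_force: 79.5
```

```bash
python3 st.py
```

```text
5.8 [ 0.5638 -0.2004  0.1468] yaw 163.27 q6 -0.185 [-0.67  7.5   3.19] [ 1.23  -0.006  0.3  ] 0.012438144280934696 79.50558185577393
```

Emit:
jog_arm(
  increments=[
    [[0,0,0,0,0,0.02,255],[0,0,0,0,0,0.02,255]],
  ],
)

```text
clock: 6.0
tcp_pos: [0.5639, -0.2003, 0.1468]
orientation: [0.0, 0.207, 0.978, 0.002]
wrist_force: [0.2, 8.3, 4.6]
finger_gap: 0.0127
grip_force: 79.5
```

```bash
python3 st.py
```

```text
6.0 [ 0.5639 -0.2003  0.1468] yaw 156.08 q6 -0.06 [0.2  8.32 4.57] [ 1.304 -0.057  0.349] 0.01274386680868977 79.53608751296997
```

Emit:
jog_arm(
  increments=[
    [[0,0,0,0,0,0.02,255],[0,0,0,0,0,0.02,255]],
  ],
)

```text
clock: 6.2
tcp_pos: [0.564, -0.2001, 0.1468]
orientation: [-0.0, 0.268, 0.963, 0.002]
wrist_force: [1.2, 9.4, 4.6]
finger_gap: 0.0129
grip_force: 79.6
```

```bash
python3 st.py
```

```text
6.2 [ 0.564  -0.2001  0.1468] yaw 148.9 q6 0.066 [1.16 9.39 4.62] [ 1.397 -0.096  0.35 ] 0.012880952419115332 79.55510973930359
```

Emit:
jog_arm(
  increments=[
    [[0,0,0,0,0,0.02,255]],
  ],
)

```text
clock: 6.3
tcp_pos: [0.5641, -0.2, 0.1468]
orientation: [-0.0, 0.298, 0.955, 0.002]
wrist_force: [1.2, 9.3, 4.4]
finger_gap: 0.0129
grip_force: 79.6
```

```bash
python3 st.py
```

```text
6.3 [ 0.5641 -0.2     0.1468] yaw 145.3 q6 0.129 [1.19 9.28 4.4 ] [ 1.428 -0.154  0.373] 0.012903225423617095 79.55987691879272
```

Emit:
jog_arm(
  increments=[
    [[0,0,0,0,0,0.02,255]],
  ],
)

```text
clock: 6.4
tcp_pos: [0.5641, -0.1999, 0.1468]
orientation: [-0.0, 0.328, 0.945, 0.002]
wrist_force: [0.5, 8.9, 3.6]
finger_gap: 0.0125
grip_force: 79.6
```

```bash
python3 st.py
```

```text
6.4 [ 0.5641 -0.1999  0.1468] yaw 141.72 q6 0.191 [0.48 8.91 3.6 ] [ 1.502 -0.197  0.39 ] 0.012533569618996876 79.56355690956116
```

Emit:
jog_arm(
  increments=[
    [[0,0,0,0,0,0.02,255]],
  ],
)

```text
clock: 6.5
tcp_pos: [0.5642, -0.1999, 0.1468]
orientation: [-0.0, 0.357, 0.934, 0.002]
wrist_force: [1.2, 9.9, 3.7]
finger_gap: 0.0129
grip_force: 79.6
```

```bash
python3 st.py
```

```text
6.5 [ 0.5642 -0.1999  0.1468] yaw 138.12 q6 0.254 [1.25 9.9  3.68] [ 1.49  -0.22   0.453] 0.012882386225989771 79.56636428833008
```

Emit:
jog_arm(
  increments=[
    [[0,0,0,0,0,0.01,255]],
  ],
)

```text
clock: 6.6
tcp_pos: [0.5642, -0.1998, 0.1468]
orientation: [-0.0, 0.372, 0.928, 0.002]
wrist_force: [1.3, 9.5, 4.2]
finger_gap: 0.0131
grip_force: 79.6
```

```bash
python3 st.py
```

```text
6.6 [ 0.5642 -0.1998  0.1468] yaw 136.36 q6 0.285 [1.27 9.45 4.2 ] [ 1.44  -0.198  0.389] 0.0130636282287076 79.55891132354736
```

Torque rises from ~0.30 flat to ~0.40–0.45; touch estimated at yaw 155–160°, agreeing with vision (159°). A final ~3°, then let go and rise.

Emit:
jog_arm(
  increments=[
    [[0,0,0,0,0,0.016,255],[0,0,0,0,0,0,255]],
  ],
)

```text
clock: 6.8
tcp_pos: [0.5643, -0.1997, 0.1468]
orientation: [-0.0, 0.395, 0.919, 0.002]
wrist_force: [1.9, 8.9, 3.1]
finger_gap: 0.0129
grip_force: 79.5
```

```bash
python3 st.py
```

```text
6.8 [ 0.5643 -0.1997  0.1468] yaw 133.52 q6 0.335 [1.93 8.9  3.14] [ 1.586 -0.28   0.08 ] 0.012864710945958781 79.45558190345764
```

Emit:
jog_arm(
  increments=[
    [[0,0,0,0,0,0,0],[0,0,0,0,0,0,0],[0,0,0,0,0,0,0],[0,0,0,0,0,0,0],[0,0,0,0,0,0,0],[0,0,0,0,0,0,0],[0,0,0,0,0,0,0],[0,0,0,0,0,0,0],[0,0,-0.06,0,0,0,0],[0,0,-0.12,0,0,0,0],[0,0,-0.12,0,0,0,0],[0,0,-0.12,0,0,0,0],[0,0,-0.12,0,0,0,0],[0,0,-0.08,0,0,0,0],[0,0,0,0,0,0,0],[0,0,0,0,0,0,0]],
  ],
)

```text
clock: 8.4
tcp_pos: [0.5639, -0.2027, 0.3011]
orientation: [0.0, 0.395, 0.919, 0.0]
wrist_force: [0.9, 0.5, -0.7]
finger_gap: 0.0854
grip_force: 0.0
```

```bash
python3 st.py; python3 - <<'E'
from h import *
c=cam("wrist"); s=cam("scene")
for d in spotter.cut_out("handle_grip","wrist"):
    v,u=np.nonzero(d["region"]); P=np.array([at_z(c,p,.17)[:2] for p in zip(u,v)])
    m=P.mean(0); w,V=np.linalg.eigh(np.cov(P.T)); print(d["conf"],m.round(3),"yaw",np.degrees(np.arctan2(V[1,1],V[0,1])).round(1))
a=cv2.resize(c["pixels"][90:330,200:440],(400,400)); b=cv2.resize(s["pixels"][230:350,170:290],(400,400),interpolation=2)
cv2.imwrite("pics/end.png",np.hstack([a,b])[...,::-1])
E
```

```text
8.4 [ 0.5639 -0.2027  0.3011] yaw 133.42 q6 0.334 [ 0.92  0.51 -0.75] [ 0.001 -0.016  0.009] 0.08535789153400478 0.0
0.78 [ 0.396 -0.178] yaw 54.9
0.69 [ 0.563 -0.198] yaw 133.6
```

View pics/end.png

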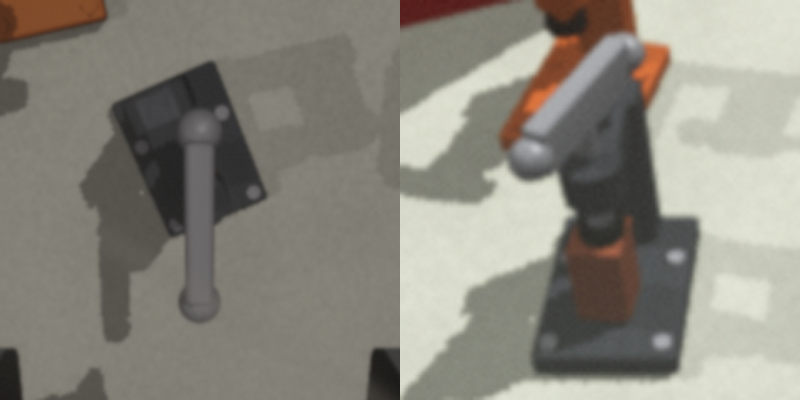

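The final view shows the stone standing under the pad. The handle is at yaw 133.6°, about 1.9–2.0 rad, which is roughly 0.4–0.48 rad past touch. The gripper is clear.

```bash
python3 -c "
from workcell import ticket
print(ticket.hand_in())"
```

```text
the job is handed in; nothing more can be done
None
```

The clamp with the upright stone is snugged an estimated 0.4–0.5 rad past touch, the handle is released, the stone is still standing under the pad, the other clamp was never touched, and the job is handed in (verdict not shown).

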